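# Bin the spoilt portion through the sprung flap

### The job

The tall, narrow oblong takeaway box holds a spoilt portion: pick it up and push it down through the sprung two-leaf flap in the top of the steel waste bin, so that the box itself presses the leaves open, and let it drop inside. Leave the round tub and the low square box where they stand.

Things in the scene. Friction and masses are not known exactly. Their poses are not given: they have to be found in the camera images.
- oblong_box: Closed rigid box of plain beige moulded fibre, about 90 g: 50 (x) by 90 (y) by 60 mm high; its lid, the top 26 mm, is 47 by 87 mm. Origin: centre of the underside, z up. Grip the lid across x. It goes in upright with its y along the bin's y; let go with its underside about 85 mm below the leaves' hinges it falls free, as the fingers beside it keep the leaves off.
- waste_bin: Fixed steel bin, 200 (x) by 220 (y) by 220 mm high. Origin: centre of the underside, z up. Mouth in mid top: 150 (x) by 160 mm (y), shut by two level dark leaves that meet in its middle, hinged along its long sides (y), 214 mm up. Each swings down 80 degrees: together they take about 3 N from the box to open (more than its weight), and spring shut. Inside: 188 by 208 mm, floor 6 mm up.
- round_tub: Bystander: a round lidded tub of the same beige fibre, 86 mm across the lid, 60 mm high. Origin: centre of its underside.
- square_box: Bystander: a low square closed box of the same beige fibre, 85 mm by 85 mm, 36 mm high. Origin: centre of its underside.
Not all that is in view belongs to the job. What is shaped like the oblong_box but blue or pink is not meant.

How it is judged (in metres and radians):
On the way:
1. the oblong box itself presses the leaves open: its underside is in the mouth, 30 to 90 mm below the hinges, and still pressed by the leaves (z of oblong_box in the frame of waste_bin between 0.124 and 0.184 m and x of oblong_box in the frame of waste_bin between -0.07 and 0.07 m and y of oblong_box in the frame of waste_bin between -0.07 and 0.07 m and contact force between oblong_box and waste_bin above 0.3 N), for 0.06 s.
At the end, for the whole second after the job is handed in: The oblong box lies at rest inside the waste bin, below the leaves (its origin less than 120 mm above the bin's underside and within the bin's walls), in any attitude; the round tub and the square box are within 30 mm of where they stood (z of oblong_box in the frame of waste_bin below 0.12 m and x of oblong_box in the frame of waste_bin between -0.1 and 0.1 m and y of oblong_box in the frame of waste_bin between -0.11 and 0.11 m and linear speed of oblong_box below 0.05 m/s and distance of each of round_tub, square_box from where it was at the start of the episode below 0.03 m); the robot touches nothing.
It fails at once if the round tub is moved by more than 30 mm (distance of round_tub from where it was at the start of the episode above 0.03 m).
It fails at once if the square box is moved by more than 30 mm (distance of square_box from where it was at the start of the episode above 0.03 m).
It also fails if it takes over 35 s, if anything falls off the work surface, if the arm or the gripper's body presses on something with over 40 N, if the wrist force passes 120 N, or if a joint passes its speed limit or range.

### The arm

A 6-joint arm with a two-finger parallel gripper is mounted at the origin on the work surface. World frame = base frame: x ahead of the robot, y to its left, z up, the work surface at z = 0. Lengths are in m, angles in degrees, forces in N, time in s.
With the tool pointing down it reaches from about 0.4 to 0.825 m from the base axis. Payload 7 kg.
Tool frame: the origin (TCP) lies at the very end of the fingers, on their centre line; the grasp point (between the pads) lies r.grip_depth behind it (r.grip_depth is the distance from the TCP to the grasp point, in m); z points along the fingers, y is the direction in which the jaws open and shut (so a half turn about z gives the same grasp; the last joint's range is limited). The gripper opens to 88 mm and grips with 3 to 60 N. Pads are 19 mm wide; open, the fingers measure 130 mm over their backs; the gripper's body (78 mm by 193 mm) begins 47 mm behind the grasp point.
Start: joints at [92.309, 20.546, 0.682, 0, -70.136, -16.507], TCP at [0.166, 0.654, 0.227] pointing down, gripper open.
Joint ranges: [-176.03, 176.03], [-82.01, 121.73], [-58.28, 71.71], [-173.87, 95.51], [-174.79, -0.11], [-173.66, 173.66]. Speed limits (degrees/s): [136.94, 136.94, 172.46, 180, 180, 180].

### API

Orientations are given as [roll, pitch, yaw] about the fixed x, y, z axes, in that order (R = Rz(yaw) Ry(pitch) Rx(roll)).
In Python, from plant import r gives the robot as it stands. The module is installed in compiled form; this text tells all that it offers.
- The arm moves only by the tool step_arm, never from a script. Its argument "increments" is a list of rows, each a list of 3 entries, a list of its own where there are three numbers: the shift along the tool's x, y, z in m, then the turn, a rotation vector about the tool's x, y, z in rad, then the closure, from 0 (fully open) to 1 (shut). In form: [[[x, y, z], [wx, wy, wz], grip], ...]. A call has 1 to 10 rows; each row is the pose to reach, as a shift and turn from the pose commanded when the call began, along the tool's axes at that moment; what a row does not reach only later rows make up. A row lasts 1/10 s, in which the tool goes at most 50 mm and 8.59 degrees, less where a joint would pass 70% of its speed; a pose out of reach is approached as far as the arm can. A call with a gripper value outside its range is refused whole. The fingers move at their own pace and stop on an object; "force" is the grip in N (left out, the last holds). Time passes only in rows, so rows that repeat a pose let the fingers close. It gives the time, the measured TCP pose, the force and the opening at its end, in the units of the state.
- r.get_state(): the state, without advancing time (a new reading comes with each control period).
- r.capture(name): name is "side" or "top"; returns a dict with "color" (480x640x3 uint8, red, green, blue), "intrinsics" (3x3 intrinsics, pixels), "k1" (the pictures are not rectified: a ray, as slopes to the right and down, at radius r is drawn at 1 + k1 r^2 times it, then the intrinsics apply), "rvec" (rotation vector, rad) and "tvec" (3), from world to camera coordinates, as OpenCV has them. Camera axes: x right, y down, z forward; pixel columns grow to the right and rows downward; lengths in m; the calibration is good to about 2 mm. A picture is of the moment at which its call begins. There is no depth.
- r.close_job(): hands the job in, once; it reports no verdict.
The state is a dict: "time_s": time; "joints": joint angles; "qd": joint speeds; "joint_torque": joint torques, N m; "tcp_pos": TCP position; "eef_rot": TCP orientation; "contact_force": force on the tool from outside, world axes, zero at the start; "moment": the same for the moment, N m; "gripper_width": finger opening in m.
Only numpy, scipy, OpenCV 4.12 (cv2) and the standard library are available. Lean on these libraries where they do the work, as an engineer would, in place of code of your own. Each camera call takes 0.05 s, during which the arm holds its last target.

## Working session

There is one attempt and no reset: what is moved stays moved. The work goes in short steps, Python scripts to look and compute and a tool call to move; the robot and the scene stay as the last step left them, time stands still between calls to the robot, and variables do not carry over. Pictures are saved under pics/ and viewed, and the job is handed in when it is done.

Besides the shell and the picture viewer there is one more tool, called after "Request:" as name(argument=value, ...), one argument or row to a line, values as JSON. step_arm: Moves the arm, as the interface text tells. Its arguments: {"type":"object","properties":{"increments":{"type":"array","items":{"type":"array"}},"force":{"type":"number"}},"required":["increments"]}

```bash
mkdir -p pics; python3 - <<'E'
from plant import r
import cv2,pickle
d={}
for n in("side","top"):
    c=r.capture(n);d[n]=c
    cv2.imwrite(f"pics/{n}0.png",c["color"][:,:,::-1])
    print(n,c["intrinsics"].tolist(),c["k1"],c["rvec"],c["tvec"])
pickle.dump(d,open("cap0.pkl","wb"))
print(r.get_state(),r.grip_depth)
E
```

```text
side [[555.8331807747903, 0.0, 317.1959578268416], [0.0, 555.8331807747903, 239.16774849080105], [0.0, 0.0, 1.0]] -0.008250968385685703 [ 2.14743172 -0.22378972  0.11911627] [-0.48810847  0.08936357  1.1081112 ]
top [[586.5409862944192, 0.0, 316.44376140116657], [0.0, 586.5409862944192, 232.48612911958026], [0.0, 0.0, 1.0]] -0.05930640186743409 [ 2.15953319 -2.12365514  0.1776371 ] [-0.02933676  0.51868023  1.12119994]
{'time_s': 0.1, 'joints': array([ 9.23099095e+01,  2.05881031e+01,  6.39879957e-01, -1.78921303e-02,
       -7.01353138e+01, -1.65062957e+01]), 'qd': array([ 0.0091353 , -0.16971091,  0.13225133,  0.06990706,  0.05319548,
        0.01678076]), 'joint_torque': array([-8.46014300e-04, -5.84161699e+01,  2.93753546e+01,  7.01555237e+00,
        1.01990972e-02, -4.98977806e-05]), 'tcp_pos': array([0.16546564, 0.65396441, 0.22571368]), 'eef_rot': array([ 1.79915126e+02, -7.60931664e-03, -1.42024726e+01]), 'contact_force': array([-0.11710476, -1.19856826, -0.5044157 ]), 'moment': array([ 0.0118481 , -0.01363924,  0.00519487]), 'gripper_width': 0.08769882258568362} 0.0188
```

View pics/side0.png

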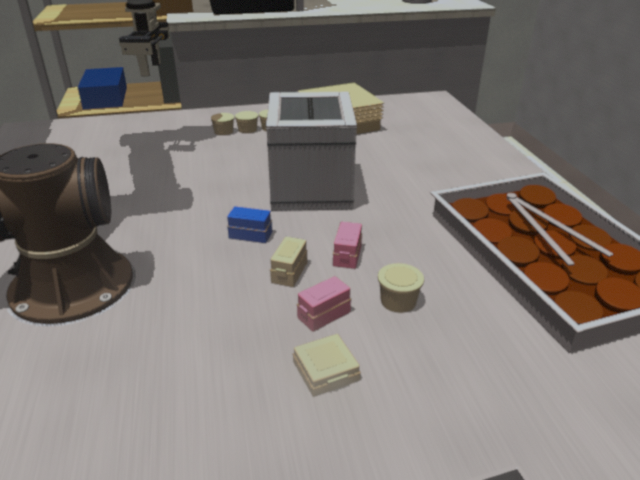

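View pics/top0.png

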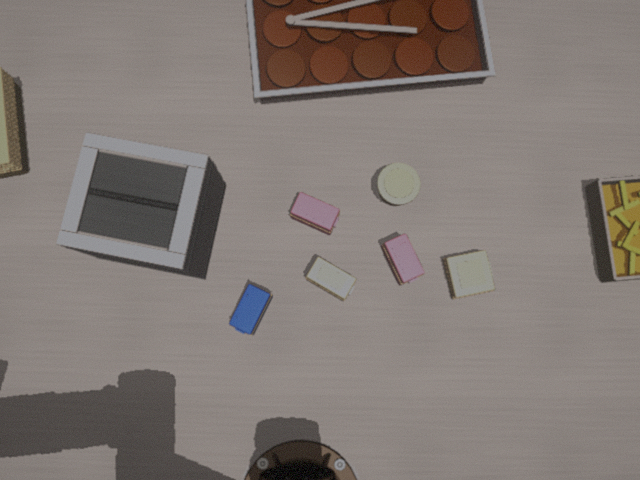

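The side view shows the beige oblong box at about (290,261), the bin at (310,150), the tub at (400,287) and the square box at (327,363). In the top view they are at (331,278), (135,200), (400,184) and (470,274). The pink and blue boxes are decoys. Next I'll measure.

```bash
cat > h.py <<'E'
import numpy as np,cv2
def P(c,X):
    R=cv2.Rodrigues(c["rvec"])[0];K=c["intrinsics"]
    return cv2.projectPoints(np.float64(X).reshape(-1,1,3),c["rvec"],c["tvec"],K,np.array([c["k1"],0,0,0]))[0][:,0]
def ray(c,px,z):
    R=cv2.Rodrigues(c["rvec"])[0];t=np.ravel(c["tvec"])
    u=cv2.undistortPoints(np.float64(px).reshape(-1,1,2),c["intrinsics"],np.array([c["k1"],0,0,0]))[:,0]
    d=np.c_[u,np.ones(len(u))]@R; o=-R.T@t
    return o+d*((z-o[2])/d[:,2])[:,None]
E
python3 - <<'E'
import pickle;from h import *
d=pickle.load(open("cap0.pkl","rb"))
T=d["top"];S=d["side"]
print("tcp px",P(T,[.166,.654,.227]),P(S,[.166,.654,.227]),"base",P(T,[0,0,0]))
hsv=cv2.cvtColor(T["color"],cv2.COLOR_RGB2HSV);print(hsv[278,331],hsv[184,400],hsv[274,470],hsv[350,331])
# beige top-lid mask near box
roi=T["color"][225:325,280:380].copy()
v=cv2.resize(roi,None,fx=6,fy=6,interpolation=cv2.INTER_NEAREST);cv2.imwrite("pics/box.png",v[:,:,::-1])
roi=T["color"][120:280,45:225]
cv2.imwrite("pics/bin.png",cv2.resize(roi,None,fx=3.7,fy=3.7)[:,:,::-1])
E
```

```text
tcp px [[-99.50030499 421.0207861 ]] [[151.7284166   69.34170823]] base [[301.29203355 500.37195224]]
[ 33  15 157] [ 33  30 151] [ 28  23 153] [ 16  19 145]
```

View pics/box.png

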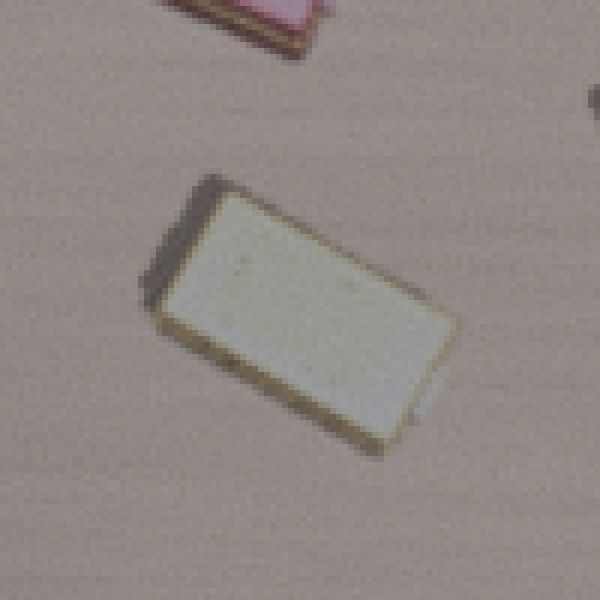

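View pics/bin.png

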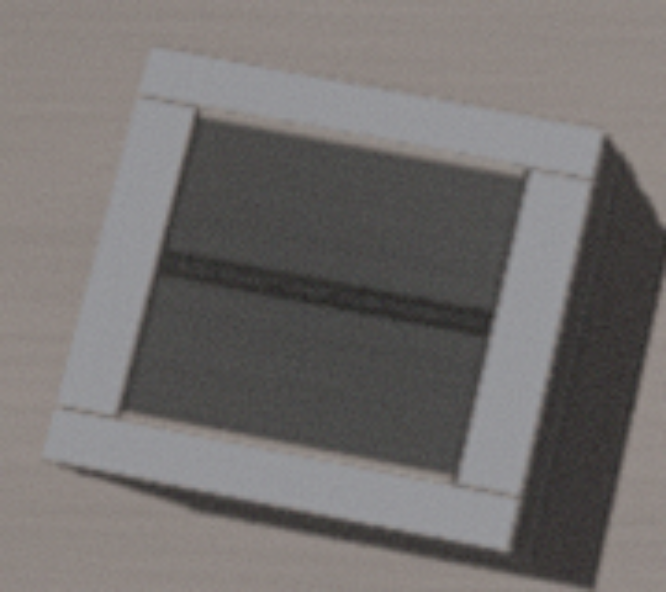

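The box crop shows the lid as a clear quadrilateral, and the bin crop shows its four top-rim corners and the seam. I'll convert both and cross-check them in the side view.

```bash
python3 - <<'E'
import pickle;from h import *
d=pickle.load(open("cap0.pkl","rb"))
T=d["top"];S=d["side"]
b=np.array([(228,190),(457,320),(388,440),(160,312)])/6-.5+.08+[280,225]
B=ray(T,b,.06);print("box",B.round(4).tolist(),B.mean(0));e=np.roll(B,-1,0)-B;print(np.linalg.norm(e,axis=1),np.degrees(np.arctan2(e[:,1],e[:,0])))
n=np.array([(152,48),(605,132),(512,552),(45,460)])/3.7-.4+[45,120]
N=ray(T,n,.22);print("bin",N.round(4).tolist(),N.mean(0));e=np.roll(N,-1,0)-N;print(np.linalg.norm(e,axis=1),np.degrees(np.arctan2(e[:,1],e[:,0])))
s=ray(T,np.array([(165,262),(490,322)])/3.7-.4+[45,120],.214);print("seam",s,s.mean(0))
for nm,p,z in(("tub",(399,183),.06),("sq",(469,274),.036),("blue",(251,308),.06),("pink1",(315,212),.06),("pink2",(404,259),.06)):print(nm,ray(T,p,z))
im=S["color"][:,:,::-1].copy()
for X in (B,N,B-[0,0,.06]):
  for p in P(S,X):cv2.circle(im,tuple(int(round(v)) for v in p),2,(0,0,255),1)
cv2.imwrite("pics/chk.png",cv2.resize(im[80:340,180:440],None,fx=2.3,fy=2.3))
E
```

```text
box [[0.4695, -0.0235, 0.06], [0.4287, -0.0978, 0.06], [0.39, -0.0759, 0.06], [0.4297, -0.0023, 0.06]] [ 0.42948833 -0.04986257  0.06      ]
[0.08472875 0.04449602 0.08368435 0.04511003] [-118.78828008  150.60859701   61.63126207  -28.05378519]
bin [[0.659, 0.3835, 0.22], [0.6211, 0.168, 0.22], [0.4256, 0.2008, 0.22], [0.4634, 0.4169, 0.22]] [0.54228845 0.29228013 0.22      ]
[0.21878892 0.19827721 0.21933445 0.19848933] [-99.97481077 170.46329378  80.08149485  -9.69461929]
seam [[0.55770382 0.37104047 0.214     ]
 [0.53179393 0.21779702 0.214     ]] [0.54474887 0.29441874 0.214     ]
tub [[ 0.61829281 -0.18256758  0.06      ]]
sq [[ 0.44191469 -0.32430551  0.036     ]]
blue [[0.36772399 0.10222222 0.06      ]]
pink1 [[ 0.55674962 -0.01705746  0.06      ]]
pink2 [[ 0.46695754 -0.1913186   0.06      ]]
```

View pics/chk.png

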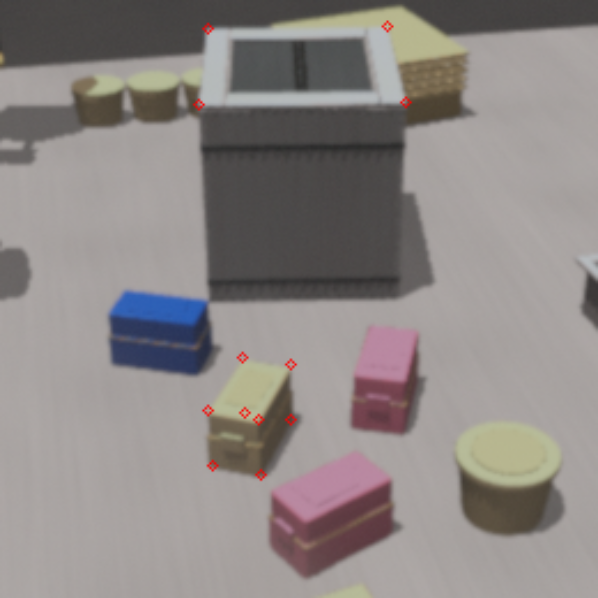

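Sizes and the side view agree: the rim measures 219x198 mm and the lid about 84x45 mm, with a 2–3 px side residual. The box centre is (0.429,-0.050) with its y axis at 61.2°. The bin centre is (0.543,0.293) with its y axis at 80.0°. I'll work out the moves in tool axes.

```bash
cat > mv.py <<'E'
import numpy as np,sys
from scipy.spatial.transform import Rotation as Ro
from plant import r
def to(p,yaw,pos=None,rot=None):
    s=r.get_state();pos=s["tcp_pos"] if pos is None else np.array(pos)
    A=Ro.from_euler("xyz",s["eef_rot"] if rot is None else rot,degrees=True)
    G=Ro.from_euler("xyz",[180,0,yaw],degrees=True)
    print((A.inv().apply(np.array(p)-pos)).round(4),(A.inv()*G).as_rotvec().round(4))
E
python3 - <<'E'
from mv import *
S=dict(pos=[.166,.654,.227],rot=[180,0,-14.2])
to([.40,.36,.30],-60,**S)
S=dict(pos=[.40,.36,.30],rot=[180,0,-60])
to([.429,-.05,.16],-118.8,**S)
E
```

```text
[ 0.299   0.2276 -0.073 ] [ 0.     -0.      0.7994]
[0.3696 0.1799 0.14  ] [-0.     -0.      1.0263]
```

Request:
step_arm(
  increments=[
    [[0,0,-0.045],[0,0,0.05],0],
    [[0.02,0.016,-0.075],[0,0,0.13],0],
    [[0.055,0.042,-0.075],[0,0,0.23],0],
    [[0.092,0.07,-0.075],[0,0,0.33],0],
    [[0.13,0.099,-0.075],[0,0,0.43],0],
    [[0.168,0.128,-0.075],[0,0,0.53],0],
    [[0.206,0.157,-0.075],[0,0,0.63],0],
    [[0.244,0.186,-0.075],[0,0,0.72],0],
    [[0.282,0.215,-0.075],[0,0,0.8],0],
    [[0.299,0.228,-0.075],[0,0,0.8],0],
  ],
)

```text
time_s: 1.1
tcp_pos: [0.4009, 0.357, 0.3016]
eef_rot: [180.0, -0.0, -60.3]
contact_force: [-1.1, 1.1, -0.2]
gripper_width: 0.0877
```

Request:
step_arm(
  increments=[
    [[0.035,0.017,0],[0,0,0.1],0],
    [[0.075,0.036,0],[0,0,0.22],0],
    [[0.117,0.056,0],[0,0,0.34],0],
    [[0.159,0.077,0],[0,0,0.46],0],
    [[0.201,0.097,0.0],[0,0,0.58],0],
    [[0.243,0.118,0.03],[0,0,0.7],0],
    [[0.283,0.138,0.06],[0,0,0.82],0],
    [[0.323,0.157,0.09],[0,0,0.93],0],
    [[0.355,0.173,0.12],[0,0,1.026],0],
    [[0.37,0.18,0.14],[0,0,1.026],0],
  ],
)

```text
time_s: 2.1
tcp_pos: [0.4273, -0.0528, 0.1601]
eef_rot: [180.0, -0.0, -119.1]
contact_force: [0.7, 0.2, 0.2]
gripper_width: 0.0876
```

```bash
python3 - <<'E'
from mv import *
import cv2
c=r.capture("top");cv2.imwrite("pics/t1.png",c["color"][:,:,::-1])
s=r.get_state();print(s["time_s"],s["tcp_pos"],s["eef_rot"],s["contact_force"],s["joints"])
to([.429,-.05,.037],-118.8)
E
```

```text
2.15 [ 0.42493902 -0.0544143   0.15612575] [ 179.67603124   -0.24490983 -119.00517616] [-4.05176923 -2.28897409 -4.96245558] [ 19.22185036   0.61084624 -34.39475726  -0.09532699 -55.39290567
 -48.17330551]
[-0.0063 -0.0021  0.1191] [ 0.0057 -0.0043 -0.0036]
```

View pics/t1.png

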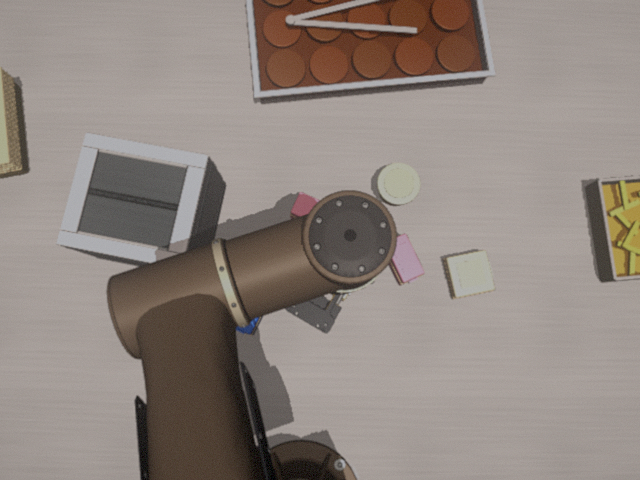

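The arm is over the box in the top view, which hides it (about (335,285)). The tub and the square box haven't moved. I'll go part of the way down and re-measure at rest.

Request:
step_arm(
  increments=[
    [[-0.002,-0.001,0.03],[0,0,0],0],
    [[-0.002,-0.001,0.06],[0,0,0],0],
    [[-0.002,-0.001,0.08],[0,0,0],0],
    [[-0.002,-0.001,0.08],[0,0,0],0],
    [[-0.002,-0.001,0.08],[0,0,0],0],
  ],
)

```text
time_s: 2.65
tcp_pos: [0.4303, -0.0492, 0.0818]
eef_rot: [180.0, -0.0, -118.8]
contact_force: [0.1, -0.3, -0.0]
gripper_width: 0.0876
```

```bash
python3 - <<'E'
from mv import *
import cv2
s=r.get_state();print(s["time_s"],s["tcp_pos"],s["eef_rot"],s["contact_force"])
to([.429,-.05,.037],-118.8)
c=r.capture("side");cv2.imwrite("pics/s1.png",cv2.resize(c["color"][180:380,220:440,::-1],None,fx=2.7,fy=2.7))
E
```

```text
2.65 [ 0.43027662 -0.04922622  0.08182844] [ 1.79975144e+02 -4.95088791e-02 -1.18798878e+02] [ 0.0603326  -0.32494521 -0.01000877]
[0.0013 0.0007 0.0448] [ 0.0004 -0.0009  0.    ]
```

View pics/s1.png

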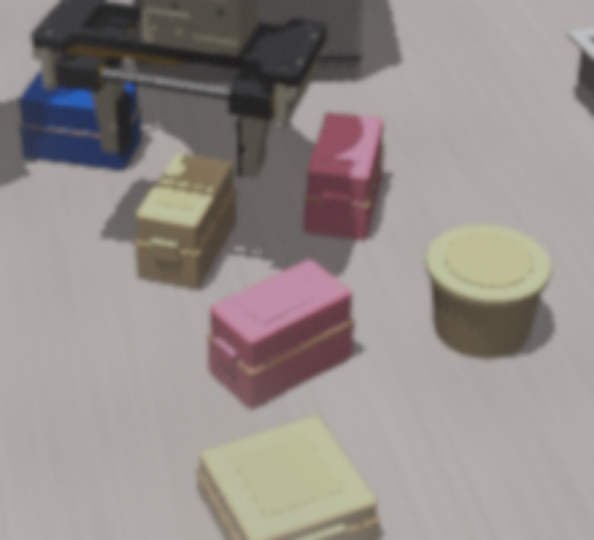

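The fingers hang level, one on each side of the lid (crop (115,150) and (248,165)). Next: go down and close.

Request:
step_arm(
  increments=[
    [[0.001,0.001,0.02],[0,0,0],0],
    [[0.001,0.001,0.04],[0,0,0],0],
    [[0.001,0.001,0.045],[0,0,0],0],
    [[0.001,0.001,0.045],[0,0,0],0.3],
    [[0.001,0.001,0.045],[0,0,0],0.6],
    [[0.001,0.001,0.045],[0,0,0],0.8],
    [[0.001,0.001,0.045],[0,0,0],0.8],
    [[0.001,0.001,0.045],[0,0,0],0.8],
    [[0.001,0.001,0.045],[0,0,0],0.8],
  ],
  force=25,
)

```text
time_s: 3.6
tcp_pos: [0.4293, -0.0495, 0.0369]
eef_rot: [-180.0, 0.0, -118.8]
contact_force: [-0.8, 0.6, 3.4]
gripper_width: 0.0466
```

The jaws stopped at 46.6 mm, which matches the 47 mm lid. Lifting.

Request:
step_arm(
  increments=[
    [[0,0,-0.02],[0,0,0],0.8],
    [[0,0,-0.05],[0,0,0],0.8],
    [[0,0,-0.09],[0,0,0],0.8],
    [[0,0,-0.13],[0,0,0],0.8],
    [[0,0,-0.17],[0,0,0],0.8],
    [[0,0,-0.21],[0,0,0],0.8],
    [[0,0,-0.25],[0,0,0],0.8],
    [[0,0,-0.28],[0,0,0],0.8],
    [[0,0,-0.28],[0,0,0],0.8],
    [[0,0,-0.28],[0,0,0],0.8],
  ],
)

```text
time_s: 4.6
tcp_pos: [0.4287, -0.0494, 0.3166]
eef_rot: [-180.0, 0.1, -118.8]
contact_force: [0.1, 0.3, -1.1]
gripper_width: 0.047
```

```bash
python3 - <<'E'
from mv import *
import cv2
s=r.get_state();print(s["time_s"],s["tcp_pos"],s["eef_rot"],s["contact_force"],s["gripper_width"])
to([.543,.293,.317],-99.97)
c=r.capture("side");cv2.imwrite("pics/s2.png",c["color"][:,:,::-1])
E
```

```text
4.6 [ 0.42865285 -0.04942719  0.31655328] [-1.79994544e+02  5.71714421e-02 -1.18826405e+02] [ 0.10467141  0.30369987 -1.07748077] 0.04697383305831513
[-3.551e-01  6.490e-02 -1.000e-04] [-3.000e-04  1.000e-03 -3.291e-01]
```

View pics/s2.png

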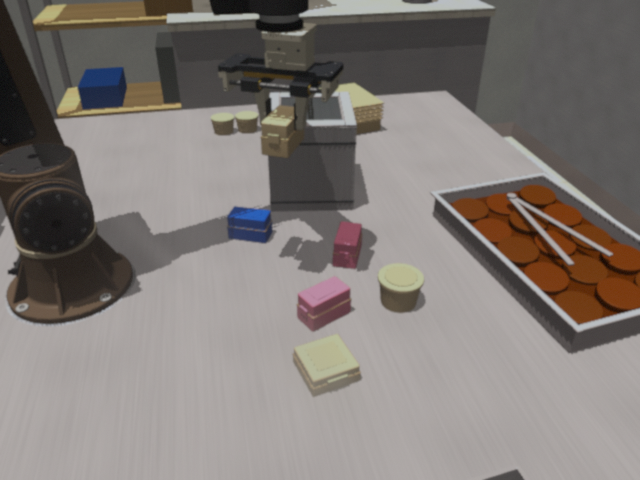

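The box is held upright at (282,132), and its old spot is empty. Moving over the bin.

Request:
step_arm(
  increments=[
    [[-0.02,0.004,0],[0,0,-0.02],0.8],
    [[-0.06,0.011,0],[0,0,-0.06],0.8],
    [[-0.105,0.019,0],[0,0,-0.1],0.8],
    [[-0.15,0.027,0],[0,0,-0.14],0.8],
    [[-0.195,0.036,0],[0,0,-0.18],0.8],
    [[-0.24,0.044,0],[0,0,-0.22],0.8],
    [[-0.285,0.052,0],[0,0,-0.26],0.8],
    [[-0.325,0.06,0],[0,0,-0.3],0.8],
    [[-0.347,0.064,0],[0,0,-0.329],0.8],
    [[-0.355,0.065,0],[0,0,-0.329],0.8],
  ],
)

```text
time_s: 5.65
tcp_pos: [0.5428, 0.2946, 0.3133]
eef_rot: [179.8, -0.2, -99.8]
contact_force: [0.5, 0.3, -1.1]
gripper_width: 0.0467
```

Request:
step_arm(
  increments=[
    [[0,0,0],[0,0,0],0.8],
    [[0,0,0],[0,0,0],0.8],
    [[0,0,0],[0,0,0],0.8],
  ],
)

```text
time_s: 5.95
tcp_pos: [0.5428, 0.2916, 0.3167]
eef_rot: [180.0, -0.0, -100.0]
contact_force: [0.0, 0.1, 0.8]
gripper_width: 0.0468
```

```bash
python3 - <<'E'
from mv import *
import cv2
from h import P
s=r.get_state();print(s["time_s"],s["tcp_pos"],s["eef_rot"],s["contact_force"],s["gripper_width"])
to([.543,.293,.317],-99.97)
c=r.capture("side");im=c["color"][:,:,::-1].copy()
a=np.radians(80.03);Y=np.array([np.cos(a),np.sin(a),0]);X=np.array([np.sin(a),-np.cos(a),0])
o=s["tcp_pos"]-[0,0,.037]
for z in(0,.06):
  for i in(-1,1):
    for j in(-1,1):
      p=P(c,o+X*i*.0245+Y*j*.0445+[0,0,z])[0];cv2.circle(im,tuple(int(round(v)) for v in p),1,(0,0,255),-1)
cv2.imwrite("pics/s3.png",cv2.resize(im[20:220,220:420],None,fx=3,fy=3))
E
```

```text
5.95 [0.54276983 0.29161508 0.31669551] [ 1.79998099e+02 -1.32750753e-03 -1.00033082e+02] [0.03474571 0.11648228 0.78712045] 0.046818688836814976
[-0.0014  0.     -0.0003] [ 0.     -0.     -0.0011]
```

View pics/s3.png

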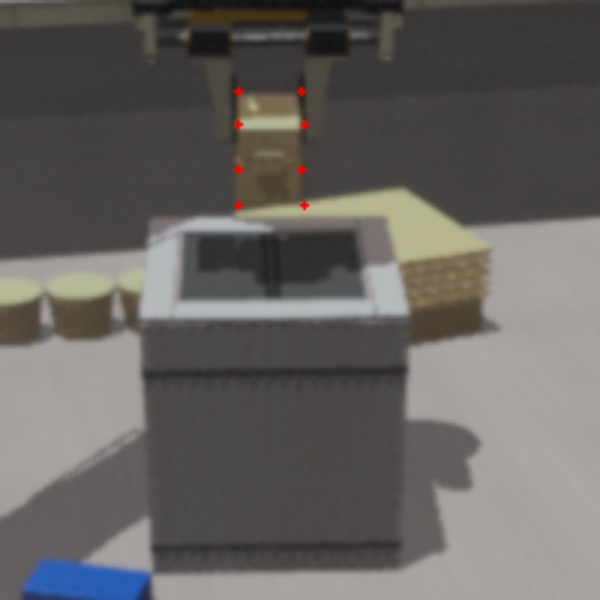

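The held box matches the predicted corners (red), so it sits square in the grip and over the seam. Next: down to just above the leaves, then slowly through them.

Request:
step_arm(
  increments=[
    [[-0.001,0,0.015],[0,0,0],0.8],
    [[-0.001,0,0.03],[0,0,0],0.8],
    [[-0.001,0,0.045],[0,0,0],0.8],
    [[-0.001,0,0.055],[0,0,0],0.8],
    [[-0.001,0,0.063],[0,0,0],0.8],
    [[-0.001,0,0.071],[0,0,0],0.8],
    [[-0.001,0,0.079],[0,0,0],0.8],
    [[-0.001,0,0.086],[0,0,0],0.8],
    [[-0.001,0,0.093],[0,0,0],0.8],
    [[-0.001,0,0.1],[0,0,0],0.8],
  ],
)

```text
time_s: 7.0
tcp_pos: [0.5435, 0.294, 0.2164]
eef_rot: [-180.0, 0.0, -100.0]
contact_force: [-0.6, 0.3, 3.8]
gripper_width: 0.0467
```

Request:
step_arm(
  increments=[
    [[0,0,0.005],[0,0,0],0.8],
    [[0,0,0.01],[0,0,0],0.8],
    [[0,0,0.013],[0,0,0],0.8],
    [[0,0,0.013],[0,0,0],0.8],
  ],
)

```text
time_s: 7.4
tcp_pos: [0.543, 0.2937, 0.2029]
eef_rot: [180.0, -0.0, -100.0]
contact_force: [0.7, -0.1, -0.5]
gripper_width: 0.0468
```

```bash
python3 - <<'E'
from mv import *
import cv2
s=r.get_state();print(s["time_s"],s["tcp_pos"],s["eef_rot"],s["contact_force"],s["gripper_width"])
for n in("side","top"):
  c=r.capture(n);im=c["color"][:,:,::-1]
  im=im[20:220,220:420] if n=="side" else im[100:300,40:240]
  cv2.imwrite(f"pics/{n}4.png",cv2.resize(im,None,fx=3,fy=3))
E
```

```text
7.4 [0.54300492 0.29370589 0.20289218] [ 1.79963487e+02 -2.91482163e-02 -9.99763180e+01] [ 0.67733134 -0.09177547 -0.45324196] 0.046751176399230585
```

View pics/side4.png

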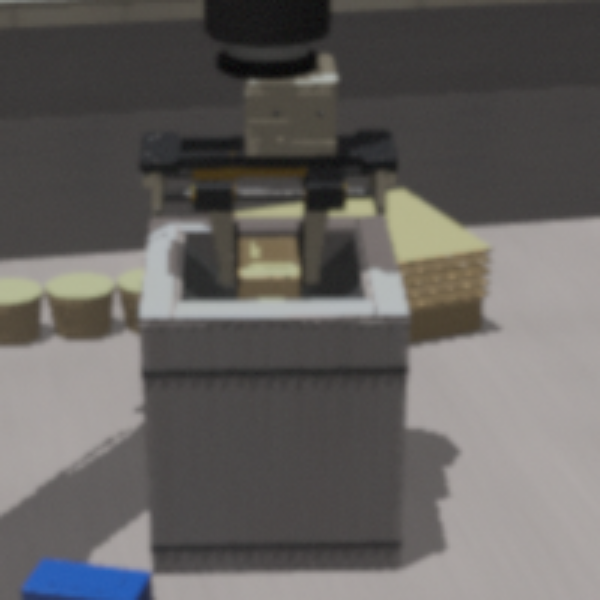

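The box is in the mouth with its underside about 48 mm below the hinges, and the leaves are pressed open to both sides. The measured push was 3.8 N at about 35 mm down. I'll go on to 85 mm below, then let go.

Request:
step_arm(
  increments=[
    [[0,0,0.006],[0,0,0],0.8],
    [[0,0,0.012],[0,0,0],0.8],
    [[0,0,0.018],[0,0,0],0.8],
    [[0,0,0.024],[0,0,0],0.8],
    [[0,0,0.03],[0,0,0],0.8],
    [[0,0,0.036],[0,0,0],0.8],
    [[0,0,0.037],[0,0,0],0.8],
    [[0,0,0.037],[0,0,0],0.8],
  ],
)

```text
time_s: 8.3
tcp_pos: [0.5431, 0.2938, 0.1662]
eef_rot: [180.0, -0.0, -100.0]
contact_force: [-0.1, 0.2, 0.5]
gripper_width: 0.0464
```

Request:
step_arm(
  increments=[
    [[0,0,0],[0,0,0],0.3],
    [[0,0,0],[0,0,0],0.25],
    [[0,0,0],[0,0,0],0.25],
    [[0,0,0],[0,0,0],0.25],
    [[0,0,0],[0,0,0],0.25],
    [[0,0,0],[0,0,0],0.25],
  ],
)

```text
time_s: 8.9
tcp_pos: [0.5431, 0.2937, 0.1665]
eef_rot: [180.0, -0.0, -100.0]
contact_force: [-0.2, -0.9, -1.1]
gripper_width: 0.0658
```

```bash
python3 - <<'E'
from mv import *
import cv2
s=r.get_state();print(s["time_s"],s["tcp_pos"],s["contact_force"],s["gripper_width"])
c=r.capture("side");im=c["color"][:,:,::-1][20:220,220:420]
cv2.imwrite("pics/s5.png",cv2.resize(im,None,fx=3,fy=3))
E
```

```text
8.9 [0.54310544 0.29365186 0.166451  ] [-0.17112224 -0.90175377 -1.10093122] 0.0657739460156373
```

View pics/s5.png

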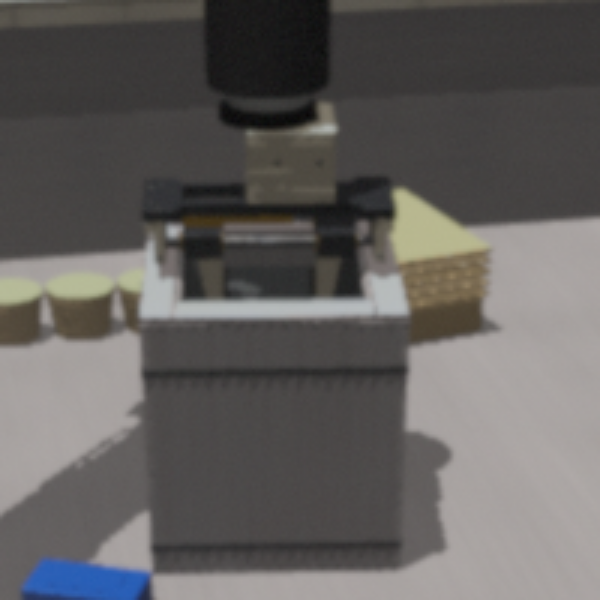

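The fingers stand open with nothing between them, so the box has dropped. Withdrawing straight up.

Request:
step_arm(
  increments=[
    [[0,0,-0.01],[0,0,0],0.25],
    [[0,0,-0.025],[0,0,0],0.25],
    [[0,0,-0.04],[0,0,0],0.25],
    [[0,0,-0.055],[0,0,0],0.25],
    [[0,0,-0.08],[0,0,0],0.25],
    [[0,0,-0.11],[0,0,0],0.25],
    [[0,0,-0.14],[0,0,0],0.25],
    [[0,0,-0.17],[0,0,0],0.25],
    [[0,0,-0.18],[0,0,0],0.25],
    [[0,0,-0.18],[0,0,0],0.25],
  ],
)

```text
time_s: 9.95
tcp_pos: [0.5438, 0.2941, 0.3492]
eef_rot: [-179.8, 0.2, -100.0]
contact_force: [0.6, -0.2, -0.6]
gripper_width: 0.0657
```

Request:
step_arm(
  increments=[
    [[0.04,0,0],[0,0,0],0.25],
    [[0.08,0,0],[0,0,0],0.25],
    [[0.12,0,0],[0,0,0],0.25],
    [[0.16,0,0],[0,0,0],0.25],
    [[0.2,0,0],[0,0,0],0.25],
    [[0.22,0,0],[0,0,0],0.25],
    [[0.22,0,0],[0,0,0],0.25],
    [[0.22,0,0],[0,0,0],0.25],
  ],
)

```text
time_s: 10.75
tcp_pos: [0.5047, 0.0766, 0.3458]
eef_rot: [179.9, -0.0, -100.0]
contact_force: [-0.2, 0.4, 0.1]
gripper_width: 0.0658
```

```bash
python3 - <<'E'
from mv import *
import cv2
s=r.get_state();print(s["time_s"],s["tcp_pos"],s["contact_force"],s["gripper_width"])
for n in("side","top"):
  c=r.capture(n);cv2.imwrite(f"pics/{n}6.png",c["color"][:,:,::-1])
E
```

```text
10.75 [0.50469489 0.07663542 0.34581492] [-0.21486618  0.43630615  0.13555229] 0.0657626083208409
```

View pics/side6.png

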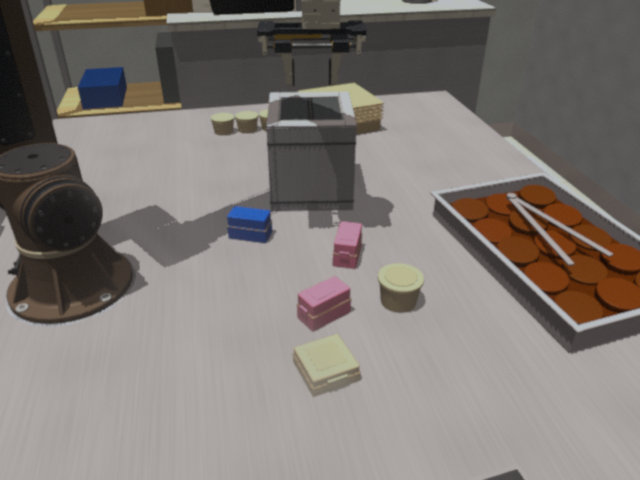

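View pics/top6.png

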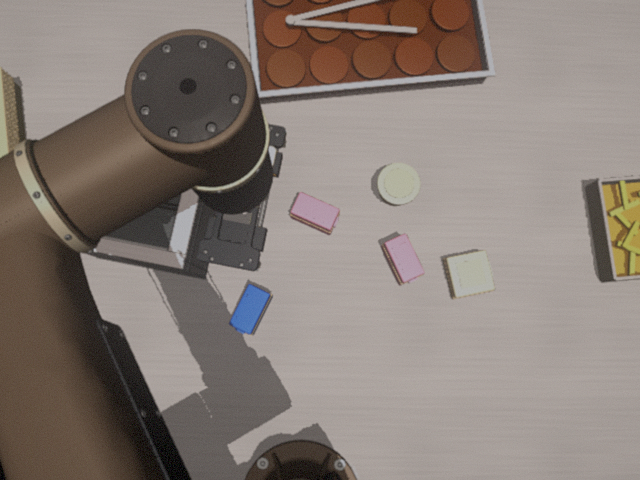

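The tub (399,183) and square box (469,274) are where they stood, and the oblong box isn't outside the bin. I'll zoom on the mouth.

```bash
python3 - <<'E'
import cv2,numpy as np
a=cv2.imread("pics/side6.png")[80:150,255:370];b=cv2.imread("pics/side0.png")[80:150,255:370]
cv2.imwrite("pics/z.png",cv2.convertScaleAbs(cv2.resize(np.vstack([b,a]),None,fx=4,fy=4),alpha=1.8))
E
```

```text
(no output)
```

View pics/z.png

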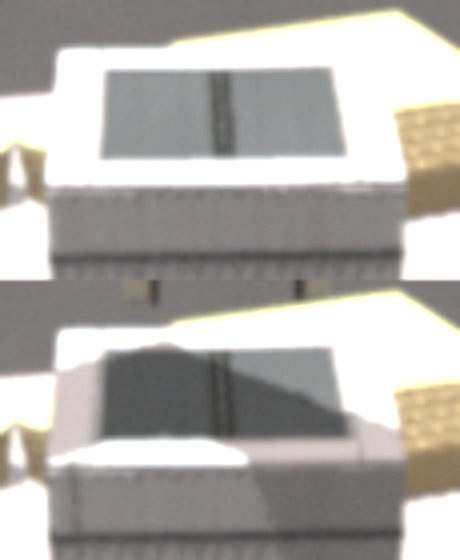

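The leaves have shut level again, looking just as they did at the start apart from shadow, so the box is below them. Handing in.

```bash
python3 -c "
from plant import r
print(r.close_job())"
```

```text
the job is handed in; nothing more can be done
None
```

I picked up the beige oblong box by its lid, pushed it down through the two leaves of the bin and let it drop inside. The job was handed in at about 11 s, and no verdict is reported.

- **Grip:** the jaws stopped at 46.6 mm, against a 47 mm lid. Over the bin, the held box matched its predicted corners in the side view.
- **Leaves:** the wrist force read 3.8 N with the underside about 35 mm below the hinges. I let go at about 85 mm below.
- **At the end:** the fingers came up empty and the leaves closed level again. The tub and square box sat at the same pixels in the top view, and the arm was clear of everything.
- **Not confirmed:** the box can't be seen through the closed leaves. That it lies at rest inside is inferred from the empty fingers, the level leaves and its absence everywhere else in view.
- **Small disagreements:** the first box measurement from the top view was 2–3 px off in the side view, and the lid came out 2–3 mm small. Both were well within the margins of the grip and the mouth.

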